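# Press the proud bench dog down below the board's face

## Robot

A 6-joint arm with a two-finger parallel gripper is mounted at the origin on the work surface. World frame = base frame: x ahead of the robot, y to its left, z up, the work surface at z = 0. Lengths are in mm, angles in rad, forces in N, time in s.
With the tool pointing down it reaches from about 275 to 1000 mm from the base axis. Payload 8.4 kg.
Tool frame: the origin (TCP) lies at the very end of the fingers, on their centre line; the grasp point (between the pads) lies 19 mm behind it; z points along the fingers, y is the direction in which the jaws open and shut (so a half turn about z gives the same grasp; the last joint's range is limited). The gripper opens to 85 mm and grips with 20 to 120 N. Pads are 22 mm wide; open, the fingers measure 114 mm over their backs; the gripper's body (76 mm by 85 mm) begins 54 mm behind the grasp point. The pads swing forward as they close: fully open they stand 13 mm farther back than shut.
Start: joints at [-1.276, 0.353, 1.633, -0, 1.155, -0.002], TCP at [182.787, -597.676, 231.281] pointing down, gripper open.
Joint ranges: [-2.63, 2.63], [-0.92, 2.1], [0.06, 2.66], [-1.3, 4.44], [0, 2.69], [-3.02, 3.02]. Speed limits (rad/s): [2.22, 2.22, 2.79, 3.14, 3.14, 3.14].

## Interface

Orientations are given as [roll, pitch, yaw] about the fixed x, y, z axes, in that order (R = Rz(yaw) Ry(pitch) Rx(roll)).
In Python, from rig import r gives the robot as it stands.
- The arm moves only by the tool move_arm, never from a script. Its argument "increments" is a list of rows, each an object of numbers: "tx", "ty", "tz": the shift along the tool's x, y, z in cm; "rx", "ry", "rz": the turn, a rotation vector about the tool's x, y, z in degrees; "gripper": the gripper's target within -1 to 1 (fully open at 1, half-way at 0, shut at -1). A call has 1 to 12 rows; each row shifts and turns the commanded pose from where the row before left it, along the tool's axes as they then stand; what a row does not reach is not made up. A row lasts 1/10 s, in which the tool goes at most 50 mm and 8.59 degrees, less where a joint would pass 70% of its speed; a pose out of reach is approached as far as the arm can. A call is refused whole if a number of a shift passes 5 or a number of a turn 8.59, either way. A call with a gripper value outside its range is refused whole. The fingers move at their own pace and stop on an object; "squeeze" is the grip in N (left out, the last holds). Time passes only in rows, so rows that do not move let the fingers close. It gives the time, the measured TCP pose, the force and the opening at its end, in the units of the state.
- r.sense(): the state, without advancing time (a new reading comes with each control period).
- r.grab_frame(name): name is "scene" or "top" or "wrist"; returns (picture, depth): 480x640x3 uint8, red, green, blue; 480x640 float32, mm along the optical axis (not along the pixel's ray), 0 where there is no reading.
- r.camera_model(name): a dict with "fx", "fy", "cx", "cy" (pixels), "R" (3x3) and "t" (3): a world point X has camera coordinates R X + t; the wrist camera has in their place "hand_eye" (4x4, takes a point from camera to tool coordinates, whose origin is the TCP and whose axes are the flange's). Camera axes: x right, y down, z forward; pixel columns grow to the right and rows downward; lengths in mm; the calibration is good to about 2 mm. A picture is of the moment at which its call begins: read the wrist's pose just before it. camera_model takes no time and is no camera call.
- r.sign_off(): hands the job in, once; it reports no verdict.
Trained networks look in the newest picture that a camera, given by its name, has taken for a name from the list of things; names that differ only in an ending like _2 or _b are one class to them, and where a whole thing is asked for, a point or a joint stands for the part that bears it (a point fixed in the world has none). Each returns a list of dicts, best first, with "confidence" (0 to 1); they miss things now and then, are a little off and sometimes report something else, mostly with a low value. They report only what shows in the picture. A call takes as long as a camera call.
- r.cut_out(query, camera): "mask" (480x640 bool, what is visible of it) and "bbox" ([left, top, right, bottom] in pixels, round what is visible of it).
- r.place_of(query, camera): "location" ([row, column] in pixels: a listed point, or the origin of a listed thing).
The state is a dict: "clock": time; "qpos": joint angles; "qvel": joint speeds; "joint_efforts": joint torques, N m; "eef_pos": TCP position; "tcp_rot": TCP orientation; "contact_force": force on the tool from outside, world axes, zero at the start; "wrist_torque": the same for the moment, N m; "opening": opening from 0.0 (shut) to 1.0 (fully open).
Only numpy, scipy, OpenCV 4.12 (cv2) and the standard library are available. Lean on these libraries where they do the work, as an engineer would, in place of code of your own. Each camera call takes 0.05 s, during which the arm holds its last target. There are 200 camera calls.

## Task

The board on the planing bench is ready to be planed, but one of the six round dogs around it stands up above the board's face, where the plane would strike it. Gently press that one dog down with the fingertips until its head is about level with the other dogs: below the board's face, but still standing well out of the bench so that it goes on holding the board. Then take the hand away; don't pull any dog up, and leave the board, the other dogs and the tools as they are.

Things in the scene. Friction and masses are not known exactly. Their poses are not given: they have to be found in the camera images.
- proud_dog (a joint): How far the proud dog is pressed down, in m: its head stands 54 mm minus this value above the bench top (0.054 = flush). Starts between 0.002 and 0.008. It slides straight down in its hole; a ball catch holds it at any height with about 6 N of friction and no spring, so it stays where it is left.
- proud_dog_top (a point): Centre of the top of the proud dog: a round upright beech peg, 30 mm across, like the other five dogs but higher, 46 to 52 mm out of the bench top (16 to 22 mm above the board). It may have any of the six dog places. It is 1 mm from the board's edge: a finger reaching more than 16 mm from its centre that way meets the board. On its other side at least 25 mm of bench is free.
- dog_a_top (a point): Centre of the top of one of the five other beech dogs (30 mm in diameter, same make), standing 14 to 20 mm out of the bench top, below the board's face, and 1 mm from the board's edge. To be left as it is.
- dog_b_top (a point): Centre of the top of one of the five other beech dogs (30 mm in diameter, same make), standing 14 to 20 mm out of the bench top, below the board's face, and 1 mm from the board's edge. To be left as it is.
- dog_c_top (a point): Centre of the top of one of the five other beech dogs (30 mm in diameter, same make), standing 14 to 20 mm out of the bench top, below the board's face, and 1 mm from the board's edge. To be left as it is.
- dog_d_top (a point): Centre of the top of one of the five other beech dogs (30 mm in diameter, same make), standing 14 to 20 mm out of the bench top, below the board's face, and 1 mm from the board's edge. To be left as it is.
- dog_e_top (a point): Centre of the top of one of the five other beech dogs (30 mm in diameter, same make), standing 14 to 20 mm out of the bench top, below the board's face, and 1 mm from the board's edge. To be left as it is.
- board: The dark wooden board to be planed, 288 mm long (its y) x 118 mm wide (its x) x 30 mm thick, 0.4 to 0.8 kg, lying loose and flat on the bench between the six dogs. Origin: centre of its underside; its upper face is 30 mm above the bench top.
- bench: Raised planing bench fixed on the table, top 270 mm (x) x 520 mm (y), 110 mm above the table, with 30 mm dog holes and a vice with two handwheels on its -x side. Origin: on the table under its middle. In its frame the dogs stand at x +-75, y +-80 mm (beside the board's long edges, which lie along y) and at x 0, y +-160 mm (at its ends); the board is always on the side towards the middle.
- pencil: Flat carpenter's pencil, 165 mm long (along its y) and 8 mm thick, lying on the bench near the edge away from the robot. Origin: centre of its underside. To be left alone.
- sanding_block: Cork sanding block 60 x 42 x 30 mm, lying on the bench's +y end. Origin: centre of its underside. To be left alone.
- square: Small try square lying flat on the bench's -y end: wooden stock 75 mm (along its x) x 20 x 16 mm, steel blade 20 mm wide reaching 95 mm to its +y. Origin: centre of the stock's underside. To be left alone.
- plane: Metal bench plane 245 mm long (along its y), 60 mm wide, about 115 mm high, standing on the table to the robot's right. Origin: centre of its sole. To be left alone.
- mallet: Wooden joiner's mallet lying on the table to the robot's left: head 75 x 125 x 62 mm, handle towards -x, 300 mm overall. Origin: on the table, between head and handle end. To be left alone.
- chisel: Chisel with a wooden handle, 290 mm long along its x, 32 mm thick, lying on the table beyond the bench. Origin: underside, near the ferrule. To be left alone.
- glue_bottle: Plastic glue bottle, 64 mm across, 190 mm tall, standing on the table to the right of the bench. Origin: centre of its foot. To be left alone.

How it is judged (in metres and radians):
On the way:
1. the fingertips press the proud dog down, its head passing below the board's face (contact force between the fingers and proud_dog above 1 N and z of proud_dog_top in the frame of bench below 0.1375 m), for 0.05 s.
At the end, for the whole second after the job is handed in: The dog that stood proud has its head 8 to 26 mm above the bench top (at least 4 mm below the board's face, as the others are) and is at rest and untouched; the other dogs are within 3 mm and the board within 5 mm of where they were, the tools within 15 mm (z of proud_dog_top in the frame of bench between 0.118 and 0.136 m and contact force between the arm and proud_dog below 0.05 N and velocity of joint proud_dog between -0.003 and 0.003 m/s and distance of each of dog_a_top, dog_b_top, dog_c_top, dog_d_top, dog_e_top from where it was at the start of the episode below 0.003 m and distance of board from where it was at the start of the episode below 0.005 m and linear speed of board below 0.01 m/s and distance of each of pencil, sanding_block, square, plane, mallet, chisel, glue_bottle from where it was at the start of the episode below 0.015 m).
It fails at once if the proud dog is pulled up, or pressed down until its head is less than 6 mm above the bench (value of joint proud_dog below -0.003 m or z of proud_dog_top in the frame of bench below 0.116 m).
It fails at once if the dog is pressed hard (over 50 N) (contact force between the fingers and proud_dog above 50 N).
It fails at once if another dog is moved by more than 3 mm (distance of any of dog_a_top, dog_b_top, dog_c_top, dog_d_top, dog_e_top from where it was at the start of the episode above 0.003 m).
It fails at once if the board is shifted or lifted by more than 5 mm (distance of board from where it was at the start of the episode above 0.005 m).
It fails at once if a tool or other bystander is moved by more than 15 mm (distance of any of pencil, sanding_block, square, plane, mallet, chisel, glue_bottle from where it was at the start of the episode above 0.015 m).
It also fails if it takes over 38 s, if anything falls off the work surface, if the arm or the gripper's body presses on something with over 40 N, if the wrist force passes 120 N, or if a joint passes its speed limit or range.

## Working session

There is one attempt and no reset: what is moved stays moved. The work goes in short steps, Python scripts to look and compute and a tool call to move; the robot and the scene stay as the last step left them, time stands still between calls to the robot, and variables do not carry over. Pictures are saved under pics/ and viewed, about 8 in all and at most 12, crops included, and the job is handed in when it is done.

Besides the shell and the picture viewer there is one more tool, called after "Call:" as name([rows], argument=value, ...), one row to a line, values as JSON. move_arm: Moves the arm, as the interface text tells. Its arguments: {"type":"object","properties":{"increments":{"type":"array","items":{"type":"object","properties":{"tx":{"type":"number"},"ty":{"type":"number"},"tz":{"type":"number"},"rx":{"type":"number"},"ry":{"type":"number"},"rz":{"type":"number"},"gripper":{"type":"number"}}}},"squeeze":{"type":"number"}},"required":["increments"]}

```bash
mkdir -p pics
cat > h.py <<'E'
import numpy as np, cv2
from rig import r
def world(cam,u,v,d):
    m=r.camera_model(cam)
    c=np.array([(u-m['cx'])/m['fx']*d,(v-m['cy'])/m['fy']*d,d])
    return np.array(m['R']).T@(c-np.array(m['t']))
def cloud(cam,D):
    m=r.camera_model(cam); v,u=np.mgrid[:480,:640]
    c=np.stack([(u-m['cx'])/m['fx']*D,(v-m['cy'])/m['fy']*D,D],-1)
    return (c-np.array(m['t']))@np.array(m['R'])
E
python3 - <<'E'
from h import *
s=r.sense();print(s)
for c in('scene','top'):
    p,d=r.grab_frame(c);cv2.imwrite(f'pics/{c}.png',p[:,:,::-1]);np.save(c,d)
    P=cloud(c,d)
    for q in('proud_dog_top','dog_a_top','board','bench'):
        for o in r.place_of(q,c):
            y,x=[int(round(t)) for t in o['location']]
            print(c,q,round(o['confidence'],2),x,y,P[y,x].round(1) if 0<=y<480 and 0<=x<640 else '')
E
```

```text
{'clock': 0.0, 'qpos': array([-1.27637514e+00,  3.53641297e-01,  1.63414708e+00, -1.29668262e-05,
        1.15519163e+00, -2.41565636e-03]), 'qvel': array([ 0.00134564,  0.00019582,  0.00045057,  0.0006946 , -0.00100101,
        0.00054312]), 'joint_efforts': array([ 1.57997434e-03, -6.05245471e+01, -3.42071378e+01, -2.84309016e-05,
        9.27095592e-03, -1.39525972e-05]), 'eef_pos': array([ 182.65781783, -597.21066469,  230.56041657]), 'tcp_rot': array([-3.14020527e+00,  8.50429870e-06,  2.96842088e-01]), 'contact_force': array([-0.71616251, -0.45318274, -0.21502685]), 'wrist_torque': array([-0.03414104,  0.00636486, -0.0342943 ]), 'opening': 1.00278129630503}
scene proud_dog_top 0.46 339 214 [587.6  85.5 156.9]
scene dog_a_top 0.56 301 216 [521.3  13.9 130.4]
scene board 0.82 287 252 [588.4 -76.7 135.8]
scene bench 0.93 288 270 [ 632.3 -104.1  141.3]
scene bench 0.62 244 242 [ 496.2 -145.   126.5]
top dog_a_top 0.52 302 278 [514.7  20.4 128.4]
top board 0.55 342 252 [576.4 -72.2 139.1]
```

View pics/top.png

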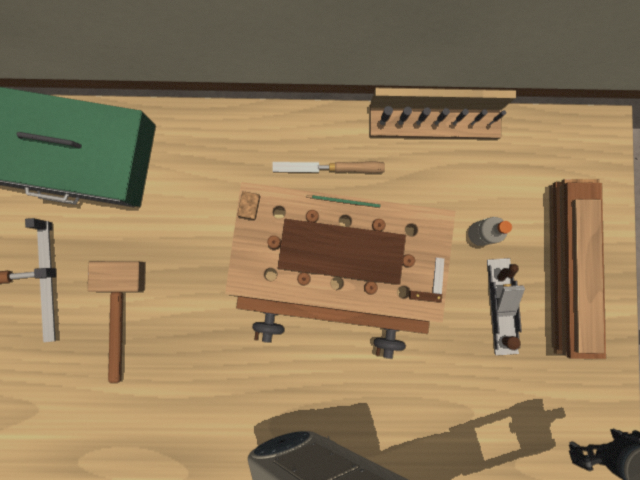

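View pics/scene.png

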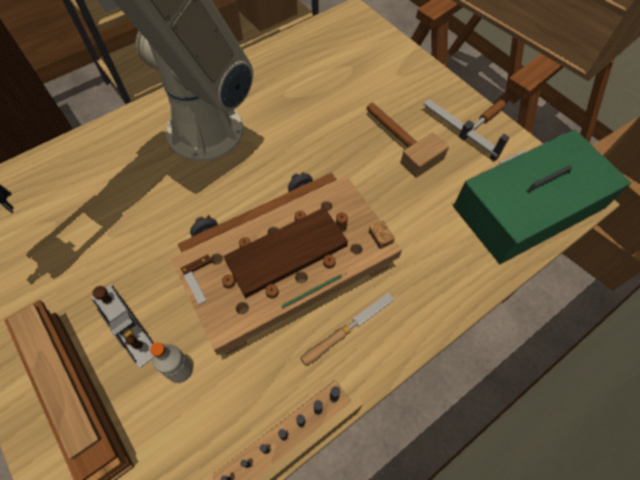

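The six dogs show in the top view at (312,216), (379,225), (274,242), (409,261), (304,279) and (371,288). In the scene view, the one at (341,217), by the board's end nearest the cork block, stands tall. It is the top view's (274,242). Next I'll measure all six and fit the bench frame.

Run:
```python
from h import *
d=np.load('top.npy');P=cloud('top',d)
pts=[]
for (u,v) in [(312,216),(379,225),(274,242),(409,261),(304,279),(371,288)]:
    w=P[v-8:v+9,u-8:u+9].reshape(-1,3); 
    print((u,v),np.percentile(w[:,2],[5,50,80,95,99]).round(1)); 
    k=w[:,2]>np.percentile(w[:,2],97)-5 ; pts.append(w[k].mean(0)); print(k.sum(),pts[-1].round(1))
# rigid fit: model order
M=np.array([[75,80],[75,-80],[0,160],[0,-160],[-75,80],[-75,-80.]])
A=np.array(pts)[:,:2]; H=(M).T@(A-A.mean(0)); U,S,V=np.linalg.svd(H); R=(U@V).T
f=M@R.T+A.mean(0)
print('yaw',np.arctan2(R[1,0],R[0,0]),'c',A.mean(0));print('fit',f.round(1));print('res',(A-f).round(1))
d2=np.load('scene.npy');P2=cloud('scene',d2)
g=np.hypot(P2[...,0]-f[2,0],P2[...,1]-f[2,1])<35
k=g&(P2[...,2]>150);print('scene high',k.sum(),P2[k].mean(0),P2[k].min(0),P2[k].max(0))
k=(np.hypot(P[...,0]-f[2,0],P[...,1]-f[2,1])<35)&(P[...,2]>148);print('top high',k.sum(),P[k].mean(0),P[k].min(0),P[k].max(0))
b=np.hypot(P[...,0]-A.mean(0)[0],P[...,1]-A.mean(0)[1])<40;print('board z',np.median(P[b][:,2]))
```

```text
(312, 216) [107.1 124.9 129.9 142.  144. ]
40 [642.9   0.7 141.3]
(379, 225) [107.6 124.6 131.3 141.3 145.8]
41 [ 621.3 -151.6  172.6]
(274, 242) [107.4 143.1 160.5 162.6 164.3]
101 [595.9  85.7 173.5]
(409, 261) [ 107.1  125.8  131.7  142.8 1441.8]
32 [ 552.3 -168.7  386. ]
(304, 279) [ 105.2  122.2  130.7  140.7 1441.8]
20 [527.5   9.4 401.8]
(371, 288) [107.3 122.2 127.9 139.1 143.5]
17 [ 511.8 -136.8  218.2]
yaw -0.1430339592814814 c [575.29159567 -60.20525065]
fit [[ 660.9    8.3]
 [ 638.1 -150.1]
 [ 598.1   98.2]
 [ 552.5 -218.6]
 [ 512.5   29.7]
 [ 489.7 -128.7]]
res [[-18.1  -7.6]
 [-16.8  -1.5]
 [ -2.2 -12.4]
 [ -0.2  49.9]
 [ 15.  -20.2]
 [ 22.1  -8.1]]
scene high 113 [599.72077231  83.91985767 157.83876533] [584.8478465   70.56422807 150.3017396 ] [613.42791316  99.53207903 163.17315678]
top high 136 [596.71554592  86.7505131  159.49164147] [582.81314818  72.09457276 148.58563534] [610.52054081 101.92434376 165.12090543]
board z 140.8417454270777
```

Call:
move_arm([
  {"tz":-5,"gripper":-1},
  {"tz":-5,"gripper":-1},
  {"tx":3.7,"ty":-3.3,"gripper":-1},
  {"tx":3.7,"ty":-3.3,"gripper":-1},
  {"tx":3.7,"ty":-3.3,"gripper":-1},
  {"tx":3.7,"ty":-3.3,"gripper":-1},
  {"tx":3.7,"ty":-3.3,"gripper":-1},
  {"tx":3.7,"ty":-3.3,"gripper":-1},
  {"tx":3.7,"ty":-3.3,"gripper":-1},
  {"tx":3.7,"ty":-3.3,"gripper":-1},
  {"tx":3.7,"ty":-3.3,"gripper":-1},
  {"tx":3.7,"ty":-3.3,"gripper":-1},
])

```text
invalid input
```

Run:
```python
from h import *
d=np.load('top.npy');P=cloud('top',d)
m=r.camera_model('top');Rm=np.array(m['R']);C=-Rm.T@np.array(m['t'])
def ray(u,v,z):
    w=Rm.T@np.array([(u-m['cx'])/m['fx'],(v-m['cy'])/m['fy'],1]);return (C+w*(z-C[2])/w[2])[:2]
px=[(312,216),(379,225),(274,242),(409,261),(304,279),(371,288)]
A=np.array([ray(u,v,160 if i==2 else 128) for i,(u,v) in enumerate(px)])
M=np.array([[75,80],[75,-80],[0,160],[0,-160],[-75,80],[-75,-80.]])
z=(A-A.mean(0))@[1,1j];n=M@[1,1j];a=np.angle(np.vdot(n,z));f=n*np.exp(1j*a);f=np.c_[f.real,f.imag]+A.mean(0)
print(a,A.mean(0),f.round(1),(A-f).round(1))
p=cv2.imread('pics/scene.png')[180:290,210:400];cv2.imwrite('pics/c1.png',cv2.resize(p,None,fx=4,fy=4,interpolation=3))
```

```text
-0.1205066046345146 [577.12836519 -72.1785307 ] [[ 661.2   -1.8]
 [ 642.  -160.6]
 [ 596.4   86.7]
 [ 557.9 -231. ]
 [ 512.3   16.3]
 [ 493.1 -142.6]] [[-0.1  0.5]
 [-0.   0.6]
 [ 0.  -1.1]
 [-0.2 -0.2]
 [ 0.1 -0.6]
 [ 0.2  0.8]]
```

View pics/c1.png

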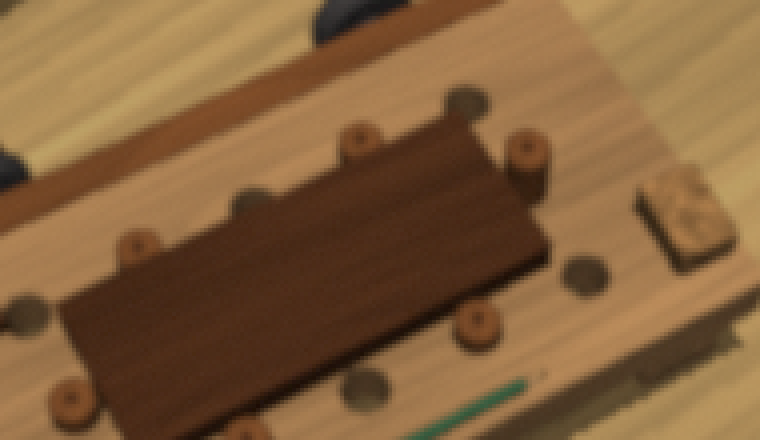

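The crop confirms it: the tall dog is at crop (527,150), and the five others are low. The six-dog fit has residuals of about 1 mm. The move was refused, so I'll try it again on its own.

Call:
move_arm([
  {"tx":0,"ty":0,"tz":-5,"rx":0,"ry":0,"rz":0,"gripper":-1},
  {"tx":0,"ty":0,"tz":-5,"rx":0,"ry":0,"rz":0,"gripper":-1},
], squeeze=30)

```text
clock: 0.7
eef_pos: [182.5, -596.7, 331.0]
tcp_rot: [-3.138, 0.0, 0.297]
contact_force: [0.7, -1.0, 0.9]
opening: 0.693
```

Call:
move_arm([
  {"tx":3.7,"ty":-3.3,"gripper":-1},
  {"tx":3.7,"ty":-3.3,"gripper":-1},
  {"tx":3.7,"ty":-3.3,"gripper":-1},
  {"tx":3.7,"ty":-3.3,"gripper":-1},
  {"tx":3.7,"ty":-3.3,"gripper":-1},
  {"tx":3.7,"ty":-3.3,"gripper":-1},
  {"tx":3.7,"ty":-3.3,"gripper":-1},
  {"tx":3.7,"ty":-3.3,"gripper":-1},
  {"tx":3.7,"ty":-3.3,"gripper":-1},
  {"tx":3.7,"ty":-3.3,"gripper":-1},
])

```text
invalid input
```

Call:
move_arm([
  {"tx":3.7,"ty":-3.3,"tz":0,"rx":0,"ry":0,"rz":0,"gripper":-1},
  {"tx":3.7,"ty":-3.3,"tz":0,"rx":0,"ry":0,"rz":0,"gripper":-1},
  {"tx":3.7,"ty":-3.3,"tz":0,"rx":0,"ry":0,"rz":0,"gripper":-1},
  {"tx":3.7,"ty":-3.3,"tz":0,"rx":0,"ry":0,"rz":0,"gripper":-1},
  {"tx":3.7,"ty":-3.3,"tz":0,"rx":0,"ry":0,"rz":0,"gripper":-1},
  {"tx":3.7,"ty":-3.3,"tz":0,"rx":0,"ry":0,"rz":0,"gripper":-1},
  {"tx":3.7,"ty":-3.3,"tz":0,"rx":0,"ry":0,"rz":0,"gripper":-1},
  {"tx":3.7,"ty":-3.3,"tz":0,"rx":0,"ry":0,"rz":0,"gripper":-1},
  {"tx":3.7,"ty":-3.3,"tz":0,"rx":0,"ry":0,"rz":0,"gripper":-1},
  {"tx":3.7,"ty":-3.3,"tz":0,"rx":0,"ry":0,"rz":0,"gripper":-1},
], squeeze=30)

```text
clock: 1.7
eef_pos: [440.8, -172.0, 331.7]
tcp_rot: [3.141, -0.001, 0.297]
contact_force: [1.1, -1.1, 0.1]
opening: -0.001
```

Call:
move_arm([
  {"tx":3.2,"ty":-2.9,"tz":0,"rx":0,"ry":0,"rz":0,"gripper":-1},
  {"tx":3.2,"ty":-2.9,"tz":0,"rx":0,"ry":0,"rz":0,"gripper":-1},
  {"tx":3.2,"ty":-2.9,"tz":0,"rx":0,"ry":0,"rz":0,"gripper":-1},
  {"tx":3.2,"ty":-2.9,"tz":0,"rx":0,"ry":0,"rz":0,"gripper":-1},
  {"tx":3.2,"ty":-2.9,"tz":0,"rx":0,"ry":0,"rz":0,"gripper":-1},
  {"tx":3.2,"ty":-2.9,"tz":0,"rx":0,"ry":0,"rz":0,"gripper":-1},
  {"tx":3.2,"ty":-2.9,"tz":0,"rx":0,"ry":0,"rz":0,"gripper":-1},
  {"tx":0,"ty":0,"tz":0,"rx":0,"ry":0,"rz":-8.5,"gripper":-1},
  {"tx":0,"ty":0,"tz":0,"rx":0,"ry":0,"rz":-8.5,"gripper":-1},
  {"tx":0,"ty":0,"tz":0,"rx":0,"ry":0,"rz":-8.5,"gripper":-1},
  {"tx":0,"ty":0,"tz":0,"rx":0,"ry":0,"rz":-8.5,"gripper":-1},
], squeeze=30)

```text
clock: 2.8
eef_pos: [594.9, 85.9, 331.1]
tcp_rot: [-3.141, 0.0, 0.897]
contact_force: [-0.3, -0.0, -0.2]
opening: -0.0
```

Call:
move_arm([
  {"tx":0,"ty":0,"tz":0,"rx":0,"ry":0,"rz":-8.0,"gripper":-1},
  {"tx":0,"ty":0,"tz":0,"rx":0,"ry":0,"rz":-8.0,"gripper":-1},
  {"tx":0,"ty":0,"tz":0,"rx":0,"ry":0,"rz":-8.0,"gripper":-1},
  {"tx":0,"ty":0,"tz":0,"rx":0,"ry":0,"rz":-8.0,"gripper":-1},
  {"tx":0,"ty":0,"tz":0,"rx":0,"ry":0,"rz":0,"gripper":-1},
  {"tx":0,"ty":0,"tz":0,"rx":0,"ry":0,"rz":0,"gripper":-1},
], squeeze=30)

```text
clock: 3.4
eef_pos: [594.9, 85.7, 331.3]
tcp_rot: [3.142, -0.0, 1.445]
contact_force: [0.4, 0.3, 0.3]
opening: 0.001
```

Run:
```python
from h import *
from scipy.spatial.transform import Rotation as Ro
s=r.sense();p,d=r.grab_frame('wrist');m=r.camera_model('wrist');X=np.array(m['hand_eye'])
print(s['clock'],s['eef_pos'],s['tcp_rot'],s['qpos'],s['contact_force'])
v,u=np.mgrid[:480,:640];c=np.stack([(u-m['cx'])/m['fx']*d,(v-m['cy'])/m['fy']*d,d],-1)
P=(c@X[:3,:3].T+X[:3,3])@Ro.from_euler('xyz',s['tcp_rot']).as_matrix().T+s['eef_pos']
k=(d>0)&(np.hypot(P[...,0]-596,P[...,1]-87)<30)&(P[...,2]>146)&(P[...,2]<175)
print(k.sum(),np.median(P[k],0),P[k].min(0),P[k].max(0))
rr,cc=np.nonzero(k); print(cv2.minEnclosingCircle(np.float32(P[k][:,:2])),rr.mean(),cc.mean())
b=(abs(P[...,0]-580)<30)&(abs(P[...,1]+40)<60)&(d>0);print('board',b.sum(),np.median(P[b],0))
g=(np.hypot(P[...,0]-600,P[...,1]-115)<9)&(d>0);print('bench',np.median(P[g][:,2]))
cv2.imwrite('pics/w.png',p[:,:,::-1])
```

```text
3.4 [594.91327786  85.74596812 331.31710341] [ 3.14157154e+00 -5.25943189e-05  1.44458900e+00] [1.40624730e-01 2.38083425e-01 1.56786582e+00 4.64444247e-05
 1.33560918e+00 2.66821234e-01] [0.44152025 0.30870165 0.25972559]
1239 [598.43362184  89.27165843 158.49573634] [583.3746906   72.96952136 146.13476632] [613.0822016  102.75320443 161.75091256]
((598.2373657226562, 87.86475372314453), 15.070710182189941) 210.42776432606942 323.07828894269574
board 1951 [580.67914754   6.54326101 139.44997085]
bench 109.50628666371492
```

View pics/w.png

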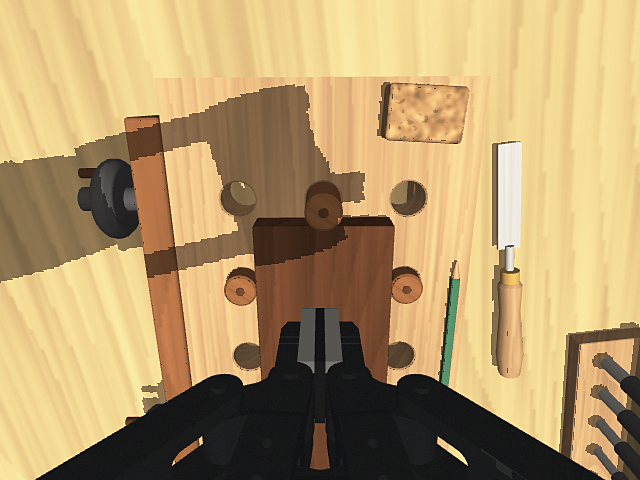

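The wrist picture shows the tall dog at (323,210), against the board's end. Its fitted circle has a 15 mm radius centred at (598,88), with the top at about 160, which matches the top view to 2 mm. I'll press with the 22 mm side facing the board, 2–3 mm off centre away from it.

Call:
move_arm([
  {"tx":0.44,"ty":0.22,"tz":0,"rx":0,"ry":0,"rz":0,"gripper":-1},
  {"tx":0,"ty":0,"tz":4.5,"rx":0,"ry":0,"rz":0,"gripper":-1},
  {"tx":0,"ty":0,"tz":4.5,"rx":0,"ry":0,"rz":0,"gripper":-1},
  {"tx":0,"ty":0,"tz":4,"rx":0,"ry":0,"rz":0,"gripper":-1},
  {"tx":0,"ty":0,"tz":2.0,"rx":0,"ry":0,"rz":0,"gripper":-1},
  {"tx":0,"ty":0,"tz":0.7,"rx":0,"ry":0,"rz":0,"gripper":-1},
  {"tx":0,"ty":0,"tz":0,"rx":0,"ry":0,"rz":0,"gripper":-1},
  {"tx":0,"ty":0,"tz":0,"rx":0,"ry":0,"rz":0,"gripper":-1},
], squeeze=30)

```text
clock: 4.25
eef_pos: [598.7, 90.1, 175.7]
tcp_rot: [3.14, -0.001, 1.448]
contact_force: [-0.2, 0.5, -0.2]
opening: 0.002
```

Run:
```python
from h import *
s=r.sense();p,d=r.grab_frame('wrist');print(s['eef_pos'],s['contact_force'])
cv2.imwrite('pics/w2.png',p[:,:,::-1])
```

```text
[598.67688461  90.08257584 175.6502568 ] [-0.18196288  0.50577271 -0.16764837]
```

View pics/w2.png

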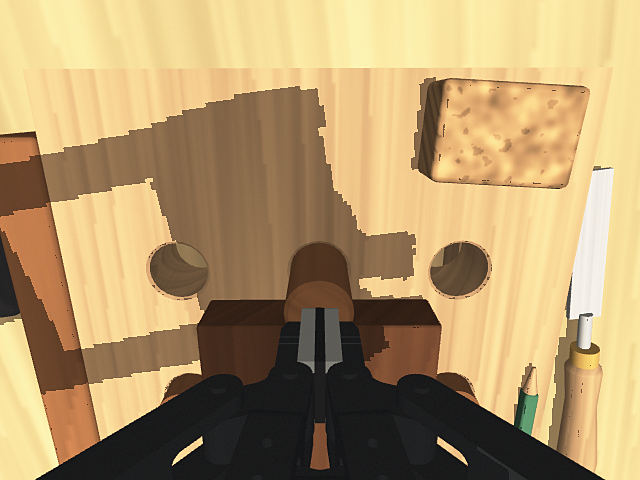

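The fingers at (320,320) are centred over the dog's head at (319,300), about 15 mm above it. I'll go down slowly.

Call:
move_arm([
  {"tx":0,"ty":0,"tz":0.5,"rx":0,"ry":0,"rz":0,"gripper":-1},
  {"tx":0,"ty":0,"tz":0.4,"rx":0,"ry":0,"rz":0,"gripper":-1},
  {"tx":0,"ty":0,"tz":0.2,"rx":0,"ry":0,"rz":0,"gripper":-1},
  {"tx":0,"ty":0,"tz":0.2,"rx":0,"ry":0,"rz":0,"gripper":-1},
  {"tx":0,"ty":0,"tz":0.2,"rx":0,"ry":0,"rz":0,"gripper":-1},
  {"tx":0,"ty":0,"tz":0.2,"rx":0,"ry":0,"rz":0,"gripper":-1},
  {"tx":0,"ty":0,"tz":0.2,"rx":0,"ry":0,"rz":0,"gripper":-1},
  {"tx":0,"ty":0,"tz":0.2,"rx":0,"ry":0,"rz":0,"gripper":-1},
], squeeze=30)

```text
clock: 5.1
eef_pos: [597.8, 89.8, 153.7]
tcp_rot: [3.141, -0.0, 1.449]
contact_force: [-1.9, -0.9, 5.5]
opening: -0.003
```

The force is 5.5 N, which is the catch friction, so the dog is sliding. I'll continue to about 127.

Call:
move_arm([
  {"tx":0,"ty":0,"tz":0.2,"rx":0,"ry":0,"rz":0,"gripper":-1},
  {"tx":0,"ty":0,"tz":0.2,"rx":0,"ry":0,"rz":0,"gripper":-1},
  {"tx":0,"ty":0,"tz":0.2,"rx":0,"ry":0,"rz":0,"gripper":-1},
  {"tx":0,"ty":0,"tz":0.2,"rx":0,"ry":0,"rz":0,"gripper":-1},
  {"tx":0,"ty":0,"tz":0.2,"rx":0,"ry":0,"rz":0,"gripper":-1},
  {"tx":0,"ty":0,"tz":0.2,"rx":0,"ry":0,"rz":0,"gripper":-1},
  {"tx":0,"ty":0,"tz":0.2,"rx":0,"ry":0,"rz":0,"gripper":-1},
  {"tx":0,"ty":0,"tz":0.2,"rx":0,"ry":0,"rz":0,"gripper":-1},
], squeeze=30)

```text
clock: 5.9
eef_pos: [597.8, 89.9, 137.7]
tcp_rot: [3.141, -0.0, 1.449]
contact_force: [-2.3, -0.8, 6.2]
opening: 0.004
```

Call:
move_arm([
  {"tx":0,"ty":0,"tz":0.2,"rx":0,"ry":0,"rz":0,"gripper":-1},
  {"tx":0,"ty":0,"tz":0.2,"rx":0,"ry":0,"rz":0,"gripper":-1},
  {"tx":0,"ty":0,"tz":0.2,"rx":0,"ry":0,"rz":0,"gripper":-1},
  {"tx":0,"ty":0,"tz":0.2,"rx":0,"ry":0,"rz":0,"gripper":-1},
  {"tx":0,"ty":0,"tz":0.2,"rx":0,"ry":0,"rz":0,"gripper":-1},
  {"tx":0,"ty":0,"tz":0,"rx":0,"ry":0,"rz":0,"gripper":-1},
], squeeze=30)

```text
clock: 6.5
eef_pos: [597.7, 89.8, 127.4]
tcp_rot: [3.142, -0.0, 1.449]
contact_force: [-1.0, 0.0, 2.0]
opening: -0.001
```

Now I'll retreat straight up and check.

Call:
move_arm([
  {"tx":0,"ty":0,"tz":-0.3,"rx":0,"ry":0,"rz":0,"gripper":-1},
  {"tx":0,"ty":0,"tz":-1,"rx":0,"ry":0,"rz":0,"gripper":-1},
  {"tx":0,"ty":0,"tz":-4,"rx":0,"ry":0,"rz":0,"gripper":-1},
  {"tx":0,"ty":0,"tz":-5,"rx":0,"ry":0,"rz":0,"gripper":-1},
  {"tx":0,"ty":0,"tz":-5,"rx":0,"ry":0,"rz":0,"gripper":-1},
  {"tx":0,"ty":0,"tz":-5,"rx":0,"ry":0,"rz":0,"gripper":-1},
  {"tx":0,"ty":0,"tz":0,"rx":0,"ry":0,"rz":0,"gripper":-1},
  {"tx":0,"ty":0,"tz":0,"rx":0,"ry":0,"rz":0,"gripper":-1},
], squeeze=30)

```text
clock: 7.3
eef_pos: [598.2, 89.9, 332.3]
tcp_rot: [3.138, -0.001, 1.449]
contact_force: [0.2, 0.3, -0.6]
opening: 0.001
```

Run:
```python
from h import *
from scipy.spatial.transform import Rotation as Ro
s=r.sense();p,d=r.grab_frame('wrist');m=r.camera_model('wrist');X=np.array(m['hand_eye'])
print(s['clock'],s['eef_pos'],s['contact_force'])
v,u=np.mgrid[:480,:640];c=np.stack([(u-m['cx'])/m['fx']*d,(v-m['cy'])/m['fy']*d,d],-1)
P=(c@X[:3,:3].T+X[:3,3])@Ro.from_euler('xyz',s['tcp_rot']).as_matrix().T+s['eef_pos']
for n,(x,y) in dict(proud=(597.5,87.5),d1=(661.2,-1.8),d2=(512.3,16.3),board=(590,50),bench=(600,125)).items():
    k=(d>0)&(np.hypot(P[...,0]-x,P[...,1]-y)<9);print(n,k.sum(),np.median(P[k][:,2]) if k.any() else '')
cv2.imwrite('pics/w3.png',p[:,:,::-1])
q,_=r.grab_frame('scene');a=cv2.imread('pics/scene.png');q=q[:,:,::-1]
cv2.imwrite('pics/s2.png',np.vstack([cv2.resize(i[170:310,170:410],None,fx=2,fy=2) for i in(a,q)]))
```

```text
7.3 [598.17866765  89.93674082 332.33402432] [ 0.15234855  0.27452227 -0.5644846 ]
proud 1914 377.7451112325125
d1 275 126.19182834686839
d2 285 127.98885074957411
board 340 139.4248097769493
bench 349 109.39734517147474
```

View pics/w3.png

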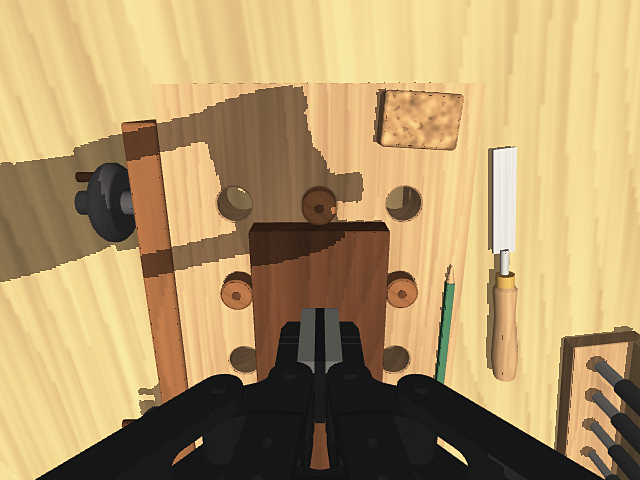

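View pics/s2.png

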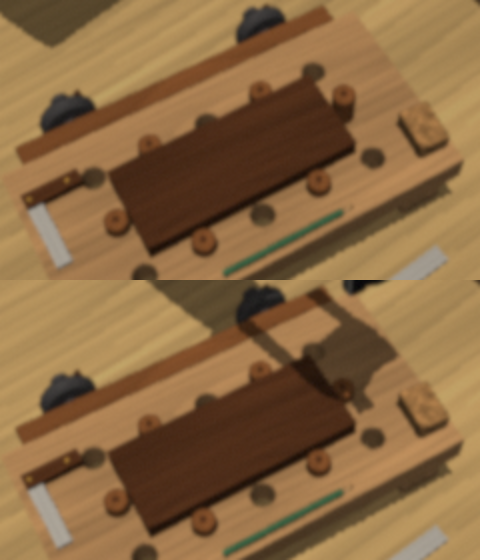

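The pressed dog, at (319,207) in the wrist view, now sits as low as its neighbours, and nothing else has moved. My height sample for it picked up the fingers, so I'll measure again with those points removed and then hand in.

Run:
```python
from h import *
from scipy.spatial.transform import Rotation as Ro
s=r.sense();p,d=r.grab_frame('wrist');m=r.camera_model('wrist');X=np.array(m['hand_eye'])
v,u=np.mgrid[:480,:640];c=np.stack([(u-m['cx'])/m['fx']*d,(v-m['cy'])/m['fy']*d,d],-1)
P=(c@X[:3,:3].T+X[:3,3])@Ro.from_euler('xyz',s['tcp_rot']).as_matrix().T+s['eef_pos']
k=(d>0)&(np.hypot(P[...,0]-597.5,P[...,1]-87.5)<9)&(P[...,2]<200);z=np.median(P[k][:,2]);print(k.sum(),z)
if 122<z<133: print(r.sign_off())
```

```text
350 127.0053266546225
the job is handed in; nothing more can be done
None
```

I pressed the proud dog down to about 17 mm above the bench top, level with its neighbours, and handed the job in. It was the one at the board's +y end, by the cork block.

- **Pressing:** I used the shut fingertips, moving at about 20 mm/s. The force read 5.5–6.2 N at the checks while it slid, then I lifted straight up.
- **Dog height:** the last wrist-camera check put its head at z = 127.0 mm. The bench reads 109.4 mm and the board's face 139.4 mm. The two neighbouring dogs I could measure read 126.2 and 128.0 mm.
- **Everything else:** by eye, the before and after pictures of the bench show the board, other dogs and bench tools in place. I did not measure them, and I did not recheck the plane, mallet and glue bottle.
- **Clearance:** the hand was about 200 mm above the dog at the end, with no contact.

**What went wrong:**
- Two move calls were refused as invalid, apparently because rows must list every value; the arm did not move.
- My first height reading of the pressed dog (377.7 mm) had picked up the fingers. With those points removed, it gave the 127.0 mm above.

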